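Pack a connector sample and snap the case shut

TASK

Get the connector sample ready to ship: first take the ear defenders that were left in the open case and hang them over the bar of the rail, a cup on each side. Then set the long rectangular connector down inside the case (do not drop it in), swing the lid over and press it down until its catch snaps and it stays fully shut. Leave the other things on the bench where they are.

Things in the scene. Friction and masses are not known exactly. Their poses are not given: they have to be found in the camera images.
- case: Plain grey case fixed to the bench at the robot's right, open on top: outside 210 mm (its x) by 180 mm (its y), rim 75 mm high, walls and floor 5 mm (inside 200 x 170 mm). Origin: centre of its underside. The lid is hinged along the rim on its -y side (robot's right); a spring catch is in the middle of its +y side. Turned at most 0.25 rad.
- case_in (a point): Point over the middle of the case's inner floor, 10 mm above the bench (5 mm above the inner floor); axes as the case.
- lid (a joint): Lid angle, rad: 0 fully shut, 1.57 upright, stop 2.1. Starts leaning back at 1.85 to 2.05. The stiff hinge holds it from about 1.05 to 2.05; pushed below that (1 to 3 N), it sinks by itself, damped, in 1 to 4 s and rests ajar at 0.08 on the spring catch (tab 15 mm too high). 9 to 12 N straight down on the tab, held through the first bump, snaps it past the catch to 0, where it stays.
- lid_hinge (a point): Middle of the lid's hinge axis, 75 mm above the bench on the case's -y rim. Axes are the lid's: x along the hinge, y from hinge to tab, z out of its outer face. The lid is a plate 210 mm along the hinge, 184 mm from hinge to free edge, 10 mm thick.
- lid_tab (a point): Middle of the outer (upper when shut) face of the lid's black press tab, 190 mm from the hinge axis, 10 mm above the rim when shut. The tab is 70 mm along the hinge, sticks out 20 mm past the lid's free edge, 10 mm thick. Press here.
- muffs: Rigid ear defenders, 0.24 kg: two black cups on a wire headband with a crown pad. 150 mm over both cups (x), gap between cups 70 mm, 66 mm deep (y), 153 mm high. Origin midway between the cups' undersides, z up. Start standing on their cups in the case. Crown pad: 64 mm (x) by 28 mm (y), from 125 to 153 mm high; pinch it across its 28 mm (y).
- muffs_crown (a point): Middle of the underside of the crown pad, 125 mm above the cups' undersides; when hung it rests on top of the bar.
- rail: Steel hanging rail fixed to the bench: a round bar 14 mm thick along its y axis, 250 mm between two upright posts, bar centre 150 mm above the bench. Origin: on the bench under the middle of the bar.
- rail_mid (a point): Middle of the bar, on its centre line, 150 mm above the bench; y axis along the bar. The underside of the crown rests 7 mm above this.
- connector: Long rectangular connector, the only one on the bench: bare aluminium hood with a black cable gland at one end, 0.26 kg. 110 mm long (x; the 30 mm thick gland is the +x end, from 37 to 57 mm), hood 44 mm wide (y) from x = -53 to 37 mm, 50 mm high. Origin on its underside. Starts lying on its base on the bench in front of the rail. Grip it across its width.
- round_connector: Bystander: black round connector standing upright, 52 mm across the foot, 60 mm high; origin centre of underside.
- flange_connector: Bystander: aluminium connector with a 52 mm square flange, 42 mm high, between the case and the rail; origin centre of underside.
- screwdriver: Bystander: screwdriver lying on the bench at the robot's left.
- caliper: Bystander: steel caliper lying on the bench, 200 mm long, 11 mm high, beyond the case.
- spray_can: Bystander: can 60 mm across and 160 mm high at the robot's right.
- mug: Bystander: white mug 92 mm high at the robot's left.

How it is judged:
By the outcome, as a careful person would: the job done as asked, in the order asked, and still so for the second after the job is handed in, with the robot touching nothing.
It also fails if it takes over 72 s, if anything falls off the work surface, if the arm or the gripper's body presses on something with over 40 N, if the wrist force passes 120 N, or if a joint passes its speed limit or range.

ROBOT

A 6-joint arm with a two-finger parallel gripper is mounted at the origin on the work surface. World frame = base frame: x ahead of the robot, y to its left, z up, the work surface at z = 0. Lengths are in m, angles in rad, forces in N, time in s.
With the tool pointing down it reaches from about 0.275 to 0.825 m from the base axis. Payload 5.2 kg.
Tool frame: the origin (TCP) lies midway between the tips of the shut fingers; the grasp point (between the pads) lies 19 mm behind it; z points along the fingers, y is the line along which they close (so a half turn about z gives the same grasp; the last joint's range is limited). The gripper opens to 93 mm and grips with 3 to 60 N. Pads are 15 mm wide; open, the fingers measure 128 mm over their backs; the gripper's body (75 mm by 188 mm) begins 65 mm behind the grasp point.
Start: joints at [-1.362, 0.259, 1.535, -0, 1.348, -0.203], TCP at [0.22, -0.504, 0.219] pointing down, gripper open.
Joint ranges: [-3.14, 3.14], [-0.91, 2.08], [0.19, 2.58], [-1.22, 4.36], [0.22, 2.71], [-3.12, 3.12]. Speed limits (rad/s): [2.57, 2.57, 3.14, 3.14, 3.14, 3.14].

INTERFACE

Orientations are given as [roll, pitch, yaw] about the fixed x, y, z axes, in that order (R = Rz(yaw) Ry(pitch) Rx(roll)).
In Python, from workcell import r gives the robot as it stands.
- The arm moves only by the tool jog_arm, never from a script. Its argument "rows" is a list of rows, each a list of 3 entries, a list of its own where there are three numbers: the turn, a rotation vector about the world's x, y, z in rad, then the shift along the world's x, y, z in cm, then the closure, from -1 (fully open) to 1 (shut). In form: [[[wx, wy, wz], [tx, ty, tz], grip], ...]. A call has 1 to 10 rows; each row is the pose to reach, as a shift and turn from the pose commanded when the call began; what a row does not reach only later rows make up. A row lasts 1/12 s, in which the tool goes at most 41.7 mm and 7.16 degrees, less where a joint would pass 70% of its speed; a pose out of reach is approached as far as the arm can. A call with a gripper value outside its range is refused whole. The fingers move at their own pace and stop on an object; the grip force is fixed at half the most. Time passes only in rows, so rows that repeat a pose let the fingers close. It gives the time, the measured TCP pose, the force, the opening and the grip force at its end, in the units of the state.
- r.get_state(): the state, without advancing time (a new reading comes with each control period).
- r.read_camera(name): name is "side" or "top"; returns the picture (384x512x3 uint8, blue, green, red); there is no depth.
- r.get_calibration(name): a dict with "fx", "fy", "cx", "cy" (pixels), "D" ([k1, k2, p1, p2, k3] as OpenCV has them; the pictures are not rectified), "extrinsics" (4x4, takes a point from camera to world coordinates). Camera axes: x right, y up, looking along -z (the intrinsics and any distortion apply to the point x, -y, -z); pixel columns grow to the right and rows downward; lengths in m; the calibration is good to about 2 mm. A picture is of the moment at which its call begins. get_calibration takes no time and is no camera call.
- r.hand_in(): hands the job in; it is judged then, once.
Trained networks look in the newest picture that a camera, given by its name, has taken for a name from the list of things; names that differ only in an ending like _2 or _b are one class to them, and where a whole thing is asked for, a point or a joint stands for the part that bears it (a point fixed in the world has none). Each returns a list of dicts, best first, with "confidence" (0 to 1); they miss things now and then, are a little off and sometimes report something else, mostly with a low value. They report only what shows in the picture. A call takes as long as a camera call.
- r.trace(camera, target): "pixels" (384x512 bool, what is visible of it) and "point" ([column, row] in pixels, amid what is visible of it).
- r.place_of(camera, target): "point" ([column, row] in pixels: a listed point, or the origin of a listed thing).
The state is a dict: "clock": time; "q": joint angles; "qvel": joint speeds; "effort": joint torques, N m; "tcp_pos": TCP position; "ee_rot": TCP orientation; "wrist_force": force on the tool from outside, world axes, zero at the start; "moment": the same for the moment, N m; "opening": finger opening in m; "grip_force": force on a finger pad.
Only numpy, scipy, OpenCV 4.12 (cv2) and the standard library are available. Lean on these libraries where they do the work, as an engineer would, in place of code of your own. Each camera call takes 0.05 s, during which the arm holds its last target. There are 200 camera calls.

## Working session

There is one attempt and no reset: what is moved stays moved. The work goes in short steps, Python scripts to look and compute and a tool call to move; the robot and the scene stay as the last step left them, time stands still between calls to the robot, and variables do not carry over. Pictures are saved under pics/ and viewed, at most 10 in all, crops included, and the job is handed in when it is done.

Besides the shell and the picture viewer there is one more tool, called as name(argument=value, ...) on one line, values as JSON. jog_arm: Moves the arm, as the interface text tells. Its arguments: {"type":"object","properties":{"rows":{"type":"array","items":{"type":"array"}}},"required":["rows"]}

```bash
mkdir -p pics
cat > h.py <<'E'
import numpy as np, cv2
from workcell import r
def ray(cam,p):
    c=r.get_calibration(cam);K=np.array([[c['fx'],0,c['cx']],[0,c['fy'],c['cy']],[0,0,1.]])
    u=cv2.undistortPoints(np.array([[p]],float),K,np.array(c['D'],float))[0,0]
    E=np.array(c['extrinsics']);d=E[:3,:3]@np.array([u[0],-u[1],-1]);return E[:3,3],d
def atz(cam,p,z):
    o,d=ray(cam,p);return o+d*(z-o[2])/d[2]
def proj(cam,P):
    c=r.get_calibration(cam);K=np.array([[c['fx'],0,c['cx']],[0,c['fy'],c['cy']],[0,0,1.]])
    E=np.array(c['extrinsics']);q=(np.atleast_2d(P)-E[:3,3])@E[:3,:3]
    q=q*[1,-1,-1];return cv2.projectPoints(q.reshape(-1,1,3),np.zeros(3),np.zeros(3),K,np.array(c['D'],float))[0][:,0]
def tri(ps):
    A=np.zeros((3,3));b=np.zeros(3)
    for cam,p in ps:
        o,d=ray(cam,p);d=d/np.linalg.norm(d);M=np.eye(3)-np.outer(d,d);A+=M;b+=M@o
    return np.linalg.solve(A,b)
E
python3 - <<'E'
from h import *
np.set_printoptions(precision=4,suppress=True)
for c in('side','top'):
    cv2.imwrite(f'pics/a_{c}.png',r.read_camera(c)); print(c,np.array(r.get_calibration(c)['extrinsics']))
for t in ['case_in','lid_hinge','lid_tab','muffs','muffs_crown','rail_mid','rail','connector','flange_connector','round_connector','case']:
    P={}
    for c in('side','top'):
        l=r.place_of(c,t); print(t,c,[(np.round(x['point'],1),round(x['confidence'],2)) for x in l[:2]])
        if l:P[c]=l[0]['point']
    if len(P)==2: print('   tri',tri(P.items()))
print(r.get_state())
E
```

```text
side [[-0.7873  0.4498 -0.4217  0.1027]
 [-0.6165 -0.5717  0.5414  0.6416]
 [ 0.0024  0.6862  0.7274  0.9486]
 [ 0.      0.      0.      1.    ]]
top [[-0.0134  0.9958 -0.0909  0.4555]
 [-0.9997 -0.0117  0.0191  0.0394]
 [ 0.0179  0.0912  0.9957  1.2533]
 [ 0.      0.      0.      1.    ]]
case_in side [(array([293.2, 198.5]), 0.55)]
case_in top [(array([301.6, 204.1]), 0.95)]
   tri [ 0.5469 -0.1382 -0.0189]
lid_hinge side [(array([306.6, 169.5]), 0.58)]
lid_hinge top [(array([334.8, 202.6]), 0.63)]
   tri [ 0.5493 -0.2303  0.0604]
lid_tab side [(array([324.4, 118.1]), 0.73)]
lid_tab top [(array([382.3, 194.7]), 0.95)]
   tri [ 0.5556 -0.3214  0.2363]
muffs side [(array([292.5, 192. ]), 0.73), (array([305.3, 167.5]), 0.73)]
muffs top [(array([307.5, 204.1]), 0.59)]
   tri [ 0.5517 -0.1512  0.0017]
muffs_crown side [(array([295.9, 166.8]), 0.78), (array([305.4, 170.4]), 0.41)]
muffs_crown top [(array([313.1, 197.9]), 0.86), (array([301. , 203.9]), 0.75)]
   tri [ 0.556  -0.1522  0.1265]
rail_mid side []
rail_mid top [(array([168.3, 189.1]), 0.81), (array([310.6, 196. ]), 0.74)]
rail 
[... 491 characters left out ...]
2, 248.7]), 0.32)]
   tri [0.4345 0.128  0.0186]
case side [(array([293.4, 195. ]), 0.91), (array([322.3, 116.8]), 0.42)]
case top [(array([306.8, 205.6]), 0.75), (array([175.6, 238.7]), 0.72)]
   tri [ 0.5471 -0.1511 -0.0116]
{'clock': 1.2, 'q': array([-1.3618,  0.2586,  1.535 , -0.    ,  1.348 , -0.2028]), 'qvel': array([ 0.0009, -0.0005, -0.001 ,  0.0001, -0.0004, -0.0007]), 'effort': array([  0.0008, -43.7213, -28.4311,   0.0718,   0.0312,  -0.    ]), 'tcp_pos': array([ 0.2202, -0.504 ,  0.2187]), 'ee_rot': array([-3.1416,  0.    ,  0.4118]), 'wrist_force': array([-0.583 ,  0.4113,  0.6147]), 'moment': array([-0.0101, -0.0261, -0.0628]), 'grip_force': 0.0, 'opening': 0.09253001525009091}
```

```bash
python3 -c "
import cv2
for c in('side','top'):
    im=cv2.imread(f'pics/a_{c}.png');print(im.shape);cv2.imwrite(f'pics/b_{c}.png',cv2.resize(im[60:372,110:510] ,(768,599),interpolation=cv2.INTER_CUBIC))"
```

```text
(384, 512, 3)
(384, 512, 3)
```

View pics/b_side.png

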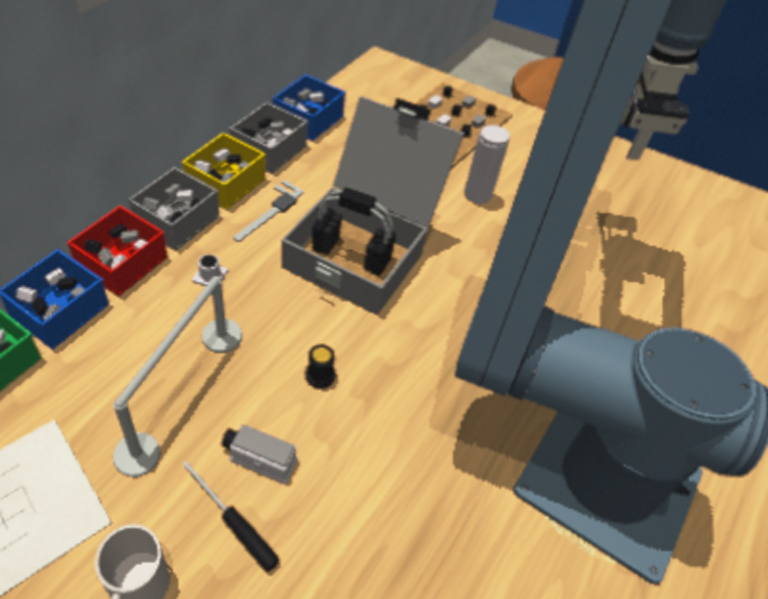

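View pics/b_top.png

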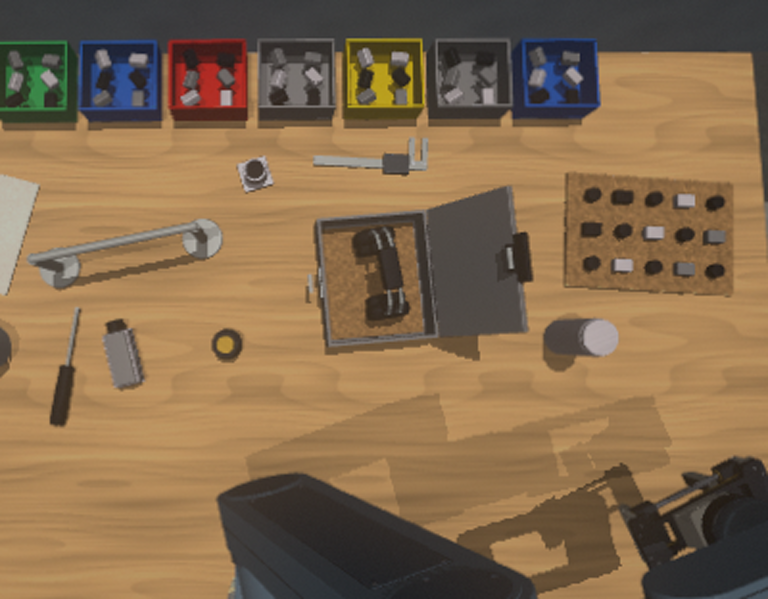

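The side view shows the muffs in the case (crown near 296,165 px full-frame). The lid leans back with its tab at about 324,118, and the rail runs from (174,271) to (225,206). The top view has the crown at (313,198), the connector at about (174,245) with its gland toward +x, and the bar from (126,195) to (217,179).

Run:
```python
from h import *
np.set_printoptions(precision=4,suppress=True)
c=lambda x,y:(110+x/1.92,60+y/1.92)
for t,z,cs in [('muffs_crown',.13,(('side',(295.9,166.8)),('top',(313.1,197.9)))),('case_in',.01,(('side',(293.2,198.5)),('top',(301.6,204.1)))),
 ('conn',0,(('side',(244.9,297.1)),('top',(171.7,244.4)))),
 ('barR',.15,(('side',c(220,280)),('top',c(207,229)))),('barL',.15,(('side',c(122,405)),('top',c(33,260)))),
 ('hinge',.075,(('side',(306.6,169.5)),('top',(334.8,202.6)))),
 ('flange',0,(('side',c(209,280)),('top',c(256,187)))),
 ('caseFL',.075,(('top',c(317,219)),)),('caseNL',.075,(('top',c(329,346)),)),('caseNR',.075,(('top',c(436,334)),)),('caseFR',.075,(('top',c(425,212)),))]:
    print(t,[(k,atz(k,p,z)[:2]) for k,p in cs], tri(cs) if len(cs)>1 else '')
for cam,t,z in(('top','connector',.05),('top','muffs_crown',.14),('side','connector',.03),('top','rail',.15),('top','case',.07)):
    l=r.trace(cam,t)
    for m in l[:2]:
        ys,xs=np.nonzero(m['pixels']);P=np.array([atz(cam,(x,y),z)[:2] for x,y in zip(xs[::2],ys[::2])],np.float32)
        print(cam,t,m['confidence'],len(xs),m['point'],'minrect',cv2.minAreaRect(P))
```

```text
muffs_crown [('side', array([ 0.552, -0.15 ])), ('top', array([ 0.5577, -0.1504]))] [ 0.556  -0.1522  0.1265]
case_in [('side', array([ 0.53 , -0.117])), ('top', array([ 0.5485, -0.1321]))] [ 0.5469 -0.1382 -0.0189]
conn [('side', array([0.4264, 0.2859])), ('top', array([0.422 , 0.2961]))] [0.4217 0.2923 0.016 ]
barR [('side', array([0.6135, 0.1505])), ('top', array([0.614 , 0.1317]))] [0.6211 0.1363 0.1308]
barL [('side', array([0.5673, 0.4001])), ('top', array([0.5695, 0.3961]))] [0.5704 0.3982 0.1443]
hinge [('side', array([ 0.543 , -0.2152])), ('top', array([ 0.5471, -0.2276]))] [ 0.5493 -0.2303  0.0604]
flange [('side', array([0.7257, 0.0711])), ('top', array([0.7086, 0.0585]))] [ 0.7177  0.0647 -0.0022]
caseFL [('top', array([ 0.6393, -0.0419]))] 
caseNL [('top', array([ 0.4324, -0.0576]))] 
caseNR [('top', array([ 0.4492, -0.2317]))] 
caseFR [('top', array([ 0.6492, -0.22  ]))] 
top connector 0.61 530 [171.1, 247.3] minrect ((0.4273643493652344, 0.2833062708377838), (0.10998787730932236, 0.05165842920541763), 14.231444358825684)
top muffs_crown 0.66 743 [309.2, 199.0] minrect ((0.544859766960144, -0.1305093765258789), (0.1399095356464386, 0.06500249356031418), 9.71539306640625)
side connector 0.58 765 [247.3, 295.1] minrect ((0.4245060980319977, 0.2916010618209839), (0.11854109913110733, 0.06327041983604431), 15.095149993896484)
top rail 0.58 1106 [173.2, 186.3] minrect ((0.5780437588691711, 0.2548556923866272), (0.06316670030355453, 0.2982018291950226), 11.325629234313965)Traceback (most recent call last):
  File "<stdin>", line 14, in <module>
  File "h.py", line 8, in atz
    o,d=ray(cam,p);return o+d*(z-o[2])/d[2]
        ~~~^^^^^^^
  File "h.py", line 4, in ray
    c=r.get_calibration(cam);K=np.array([[c['fx'],0,c['cx']],[0,c['fy'],c['cy']],[0,0,1.]])
ValueError: time passes only in moves, steps and waits
```

jog_arm(rows=[[[0,0,0],[0,0,12],-1],[[0,0,0],[0,0,12],-1],[[0,0,0],[0,0,12],-1],[[0,0,-0.1],[8,8.5,12],-1],[[0,0,-0.235],[33.5,35.4,12],-1],[[0,0,-0.235],[33.5,35.4,12],-1],[[0,0,-0.235],[33.5,35.4,12],-1],[[0,0,-0.235],[33.5,35.4,12],-1],[[0,0,-0.235],[33.5,35.4,12],-1],[[0,0,-0.235],[33.5,35.4,12],-1]])

```text
clock: 2.28
tcp_pos: [0.4198, -0.2924, 0.3389]
ee_rot: [3.141, -0.0, 0.176]
wrist_force: [0.7, -0.8, 0.8]
opening: 0.093
grip_force: 0.0
```

jog_arm(rows=[[[0,0,0],[13.5,14.2,0],-1],[[0,0,0],[13.5,14.2,0],-1],[[0,0,0],[13.5,14.2,0],-1],[[0,0,0],[13.5,14.2,0],-1],[[0,0,0],[13.5,14.2,0],-1],[[0,0,0],[13.5,14.2,0],-1],[[0,0,0],[13.5,14.2,-4],-1],[[0,0,0],[13.5,14.2,-8],-1],[[0,0,0],[13.5,14.2,-12],-1],[[0,0,0],[13.5,14.2,-12],-1]])

```text
clock: 3.12
tcp_pos: [0.5485, -0.1502, 0.2103]
ee_rot: [-3.132, 0.013, 0.177]
wrist_force: [-1.6, -0.2, -1.8]
opening: 0.0924
grip_force: 0.0
```

Run:
```python
from h import *
print(r.get_state()['tcp_pos'],r.get_state()['ee_rot'])
a=r.read_camera('side');b=r.read_camera('top')
A=cv2.resize(a[110:240,220:380],(400,325),interpolation=cv2.INTER_CUBIC);B=cv2.resize(b[140:270,240:400],(400,325),interpolation=cv2.INTER_CUBIC)
cv2.imwrite('pics/c.png',np.hstack([A,B]))
for c in('side','top'):print(c,[(np.round(x['point'],1),round(x['confidence'],2)) for x in r.place_of(c,'muffs_crown')])
```

```text
[ 0.54847456 -0.15017088  0.210276  ] [-3.1324917   0.01296852  0.1766393 ]
side [(array([295.9, 166.2]), 0.81)]
top []
```

View pics/c.png

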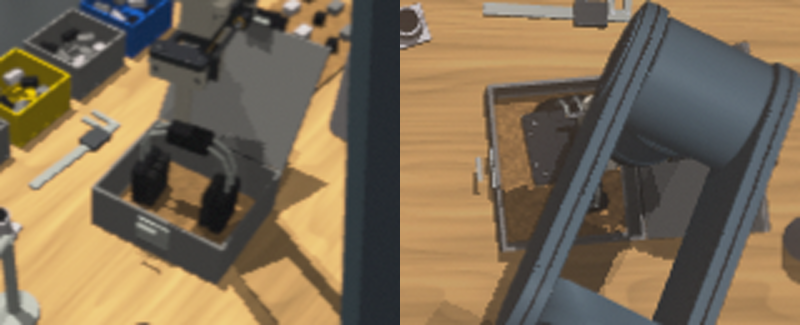

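The crown sits at side (296,166) px, below the open gripper, and the fingers straddle it. Next I go down and pinch.

jog_arm(rows=[[[0,0,0],[0,0,-3],-1],[[0,0,0],[0,0,-6],-1],[[0,0,0],[0,0,-9],-1],[[0,0,0],[0,0,-9.2],-1],[[0,0,0],[0,0,-9.2],-1],[[0,0,0],[0,0,-9.2],-1]])

```text
clock: 3.82
tcp_pos: [0.5558, -0.1532, 0.1298]
ee_rot: [3.139, -0.004, 0.177]
wrist_force: [-0.9, -0.5, 0.6]
opening: 0.0931
grip_force: 0.0
```

Run:
```python
from h import *
s=r.get_state();print(s['tcp_pos'],s['ee_rot'],s['wrist_force'],s['opening'])
```

```text
[ 0.5557712  -0.15315082  0.1297505 ] [ 3.13877528 -0.00380926  0.17665785] [-0.9278525  -0.48092828  0.58608702] 0.09312624407339838
```

jog_arm(rows=[[[0,0,0],[0,0,0],1],[[0,0,0],[0,0,0],1],[[0,0,0],[0,0,0],1],[[0,0,0],[0,0,0],1],[[0,0,0],[0,0,0],1],[[0,0,0],[0,0,0],1],[[0,0,0],[0,0,0],1],[[0,0,0],[0,0,0],1],[[0,0,0],[0,0,0],1],[[0,0,0],[0,0,0],1]])

```text
clock: 4.65
tcp_pos: [0.5538, -0.1519, 0.1266]
ee_rot: [-3.141, 0.0, 0.177]
wrist_force: [0.6, 0.3, 0.8]
opening: 0.031
grip_force: 0.3
```

jog_arm(rows=[[[0,0,0],[0,0,0],1],[[0,0,0],[0,0,0],1],[[0,0,0],[0,0,0],1],[[0,0,0],[0,0,0],1],[[0,0,0],[0,0,2],1],[[0,0,0],[0,0,4],1],[[0,0,0],[0,0,6],1],[[0,0,0],[0,0,6],1]])

```text
clock: 5.32
tcp_pos: [0.556, -0.1531, 0.1907]
ee_rot: [3.137, -0.006, 0.177]
wrist_force: [0.6, 0.1, -2.0]
opening: 0.0276
grip_force: 30.0
```

Gripped, but the fingertips reach slightly below the crown's underside and would meet the bar. I'll set the muffs back down and re-pinch 7 mm higher.

jog_arm(rows=[[[0,0,0],[0,0,-3],1],[[0,0,0],[0,0,-5],1],[[0,0,0],[0,0,-6],1],[[0,0,0],[0,0,-6],1],[[0,0,0],[0,0,-6],1],[[0,0,0],[0,0,-6],-0.3],[[0,0,0],[0,0,-6],-0.3],[[0,0,0],[0,0,-6],-0.3],[[0,0,0],[0,0,-5.3],-0.3],[[0,0,0],[0,0,-5.3],-0.3]])

```text
clock: 6.15
tcp_pos: [0.5547, -0.1525, 0.1352]
ee_rot: [3.14, -0.002, 0.177]
wrist_force: [0.4, -0.1, 0.9]
opening: 0.056
grip_force: 0.0
```

jog_arm(rows=[[[0,0,0],[0,0,0],-0.3],[[0,0,0],[0,0,0],1],[[0,0,0],[0,0,0],1],[[0,0,0],[0,0,0],1],[[0,0,0],[0,0,0],1],[[0,0,0],[0,0,0],1],[[0,0,0],[0,0,0],1],[[0,0,0],[0,0,0],1],[[0,0,0],[0,0,0],1],[[0,0,0],[0,0,0],1]])

```text
clock: 6.98
tcp_pos: [0.5538, -0.152, 0.1336]
ee_rot: [-3.142, 0.0, 0.177]
wrist_force: [0.1, -0.5, -1.4]
opening: 0.0278
grip_force: 30.0
```

jog_arm(rows=[[[0,0,0],[0,0,3],1],[[0,0,0],[0,0,6.5],1],[[0,0,0],[0,0,10.5],1],[[0,0,0],[0,0,14.5],1],[[0,0,0],[0,0,18],1],[[0,0,0],[0,2,20.6],1],[[0,0,0],[0.4,5.5,20.6],1],[[0,0,0],[0.8,9,20.6],1],[[0,0,0],[1.2,13,20.6],1],[[0,0,0],[1.6,17,20.6],1]])

```text
clock: 7.82
tcp_pos: [0.5696, 0.0192, 0.3394]
ee_rot: [-3.141, 0.0, 0.175]
wrist_force: [1.6, -0.3, -2.1]
opening: 0.0277
grip_force: 30.0
```

jog_arm(rows=[[[0,0,0],[0.4,4,0],1],[[0,0,0],[0.8,8,0],1],[[0,0,0],[1.2,12,0],1],[[0,0,0],[1.6,16,0],1],[[0,0,0],[1.9,20,0],1],[[0,0,0],[2.1,23,0],1],[[0,0,0],[2.1,24.8,0],1],[[0,0,0],[2.1,24.8,0],1],[[0,0,0],[2.1,24.8,0],1],[[0,0,0],[2.1,24.8,0],1]])

```text
clock: 8.65
tcp_pos: [0.5907, 0.2652, 0.3391]
ee_rot: [3.141, 0.001, 0.177]
wrist_force: [0.3, -0.5, -2.5]
opening: 0.028
grip_force: 30.0
```

Run:
```python
from h import *
s=r.get_state();print(s['tcp_pos'],s['ee_rot'],s['wrist_force'],s['opening'])
a=r.read_camera('side');b=r.read_camera('top')
A=cv2.resize(a[120:320,130:330],(400,400),interpolation=cv2.INTER_CUBIC);B=cv2.resize(b[120:320,80:280],(400,400),interpolation=cv2.INTER_CUBIC)
cv2.imwrite('pics/d.png',np.hstack([A,B]))
for t in('muffs_crown','muffs','rail_mid'):
  for c in('side','top'):print(t,c,[(np.round(x['point'],1),round(x['confidence'],2)) for x in r.place_of(c,t)])
# predictions
th=.175;ex=np.array([np.cos(th),np.sin(th),0]);ey=np.array([-np.sin(th),np.cos(th),0])
m=np.array([.591,.266,.15])
for c in('side','top'):print(c,'bar ends',proj(c,np.array([m-.12*ey,m,m+.12*ey])).round(1).tolist(),'crown',proj(c,s['tcp_pos']-[0,0,.003]).round(1).tolist())
```

```text
[0.59072841 0.26524764 0.3391004 ] [3.14078904e+00 1.15883477e-03 1.76643584e-01] [ 0.31608607 -0.45336013 -2.53232312] 0.028003326300208336
muffs_crown side [(array([192.8, 185. ]), 0.55), (array([245.7, 297.3]), 0.51)]
muffs_crown top [(array([157.5, 175.1]), 0.76)]
muffs side [(array([198.8, 220.6]), 0.72), (array([358.5, 160.3]), 0.56), (array([199. , 234.9]), 0.49), (array([217.2, 204.6]), 0.42)]
muffs top [(array([170.2, 187.4]), 0.68)]
rail_mid side [(array([197.3, 237. ]), 0.6)]
rail_mid top [(array([169.2, 184.5]), 0.88), (array([176.3, 191.2]), 0.16)]
side bar ends [[225.6, 205.6], [203.3, 233.6], [177.4, 266.2]] crown [[195.1, 187.6]]
top bar ends [[212.3, 180.0], [171.8, 187.6], [131.3, 195.2]] crown [[156.5, 178.6]]
```

View pics/d.png

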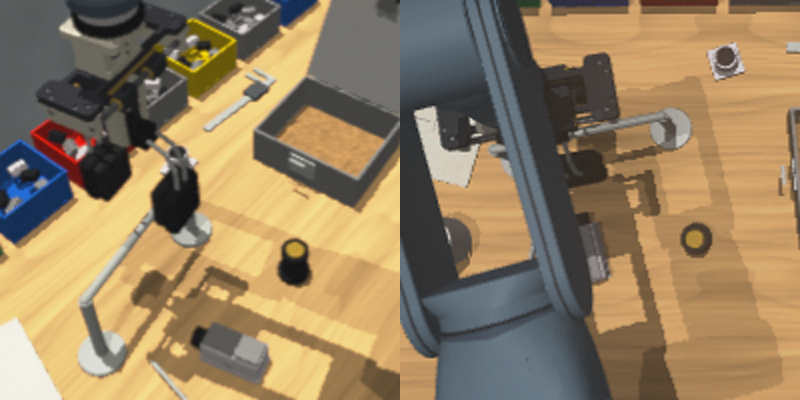

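The muffs hang over the bar: their crown is at side (193,185) and the bar passes between the cups, matching the predicted bar line within about 3 px. I can lower them.

jog_arm(rows=[[[0,0,0],[0,0,-3],1],[[0,0,0],[0,0,-6],1],[[0,0,0],[0,0,-9],1],[[0,0,0],[0,0,-12],1],[[0,0,0],[0,0,-14.5],1],[[0,0,0],[0,0,-16],1],[[0,0,0],[0,0,-16.8],1],[[0,0,0],[0,0,-17.2],1],[[0,0,0],[0,0,-17.2],1],[[0,0,0],[0,0,-17.2],1]])

```text
clock: 9.88
tcp_pos: [0.5917, 0.2661, 0.1689]
ee_rot: [-3.141, -0.002, 0.177]
wrist_force: [0.1, 1.0, -2.7]
opening: 0.0276
grip_force: 30.0
```

jog_arm(rows=[[[0,0,0],[0,0,-0.2],1],[[0,0,0],[0,0,-0.4],1],[[0,0,0],[0,0,-0.6],1],[[0,0,0],[0,0,-0.6],1],[[0,0,0],[0,0,-0.6],1]])

```text
clock: 10.3
tcp_pos: [0.5908, 0.2659, 0.1617]
ee_rot: [3.142, 0.0, 0.177]
wrist_force: [-0.8, -0.6, -2.9]
opening: 0.0278
grip_force: 30.0
```

jog_arm(rows=[[[0,0,0],[0,0,-0.1],1],[[0,0,0],[0,0,-0.2],1],[[0,0,0],[0,0,-0.2],1],[[0,0,0],[0,0,-0.2],1]])

```text
clock: 10.63
tcp_pos: [0.591, 0.266, 0.1605]
ee_rot: [-3.142, -0.001, 0.177]
wrist_force: [-2.3, -0.7, 3.7]
opening: 0.0279
grip_force: 30.0
```

Run:
```python
from h import *
s=r.get_state();print(s['tcp_pos'],s['ee_rot'],s['wrist_force'],s['opening'])
a=r.read_camera('side');b=r.read_camera('top')
A=cv2.resize(a[160:300,150:290],(400,400),interpolation=cv2.INTER_CUBIC);B=cv2.resize(b[120:260,100:240],(400,400),interpolation=cv2.INTER_CUBIC)
cv2.imwrite('pics/e.png',np.hstack([A,B]))
```

```text
[0.5910309  0.26602449 0.16046612] [-3.14153553e+00 -9.96927327e-04  1.76898672e-01] [-2.34341122 -0.72346864  3.70117382] 0.027889648651535034
```

View pics/e.png

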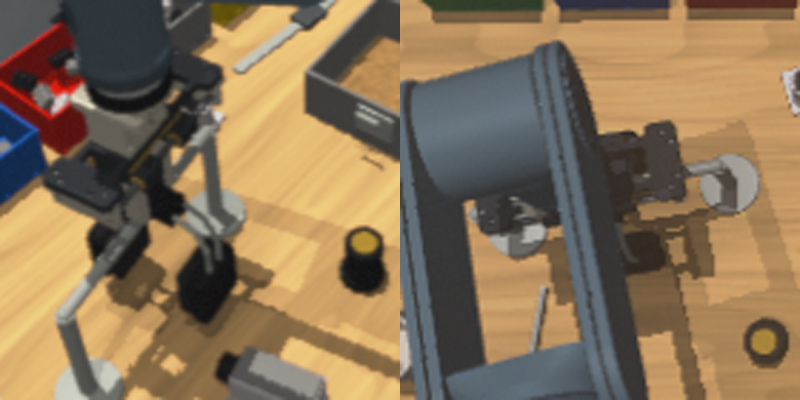

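The crown rests on the bar with a cup on each side, black cups at about side (192,246) and (222,258), and contact reads about 6 N. I'll release, lift and look at the connector.

jog_arm(rows=[[[0,0,0],[0,0,0],0.2],[[0,0,0],[0,0,0],0.2],[[0,0,0],[0,0,0],-0.2],[[0,0,0],[0,0,0],-0.2],[[0,0,0],[0,0,0],-0.2],[[0,0,0],[0,0,3],-0.3],[[0,0,0],[0,0,7],-0.5],[[0,0,0],[0,0,11],-1],[[0,0,0],[-3,0,15],-1],[[0,0,0],[-6,0,15],-1]])

```text
clock: 11.57
tcp_pos: [0.5345, 0.2661, 0.3155]
ee_rot: [-3.141, -0.011, 0.175]
wrist_force: [-1.0, 0.2, 1.3]
opening: 0.0827
grip_force: 0.0
```

Run:
```python
from h import *
np.set_printoptions(precision=4,suppress=True)
s=r.get_state();print(s['tcp_pos'],s['ee_rot'],s['wrist_force'],s['opening'])
a=r.read_camera('side');b=r.read_camera('top')
A=cv2.resize(a[160:320,150:310],(400,400),interpolation=cv2.INTER_CUBIC);B=cv2.resize(b[120:280,100:260],(400,400),interpolation=cv2.INTER_CUBIC)
cv2.imwrite('pics/f.png',np.hstack([A,B]))
for c in('side','top'):
  print(c,[(np.round(x['point'],1),round(x['confidence'],2),atz(c,x['point'],0)[:2]) for x in r.place_of(c,'connector')])
  print(c,[(np.round(x['point'],1),round(x['confidence'],2),atz(c,x['point'],.157)[:2]) for x in r.place_of(c,'muffs_crown')])
th=.245;ex=np.array([np.cos(th),np.sin(th),0]);ey=np.array([-np.sin(th),np.cos(th),0]);o=np.array([.424,.288,0])
C=np.array([o+a*ex+b*ey+[0,0,.05] for a,b in((-.053,-.022),(-.053,.022),(.037,.022),(.037,-.022))])
print(((proj('side',C)-[150,160])*2.5).round(),((proj('top',C)-[100,120])*2.5+[400,0]).round())
```

```text
[0.5345 0.2661 0.3155] [-3.1408 -0.0107  0.175 ] [-1.0434  0.2245  1.2994] 0.08266964960968015
side [(array([244.8, 298.7]), 0.8, array([0.4234, 0.2899])), (array([248.9, 177.5]), 0.54, array([ 0.7332, -0.1105])), (array([199.7, 236.7]), 0.35, array([0.6831, 0.2121]))]
side [(array([202.2, 229.9]), 0.65, array([0.5982, 0.2619]))]
top [(array([175.6, 243.6]), 0.73, array([0.4244, 0.2834])), (array([224.3, 238.7]), 0.72, array([0.4384, 0.1237]))]
top [(array([171.9, 186.3]), 0.62, array([0.5939, 0.2644]))]
[[288. 326.]
 [272. 360.]
 [198. 328.]
 [216. 296.]] [[605. 347.]
 [571. 356.]
 [554. 286.]
 [588. 277.]]
```

View pics/f.png

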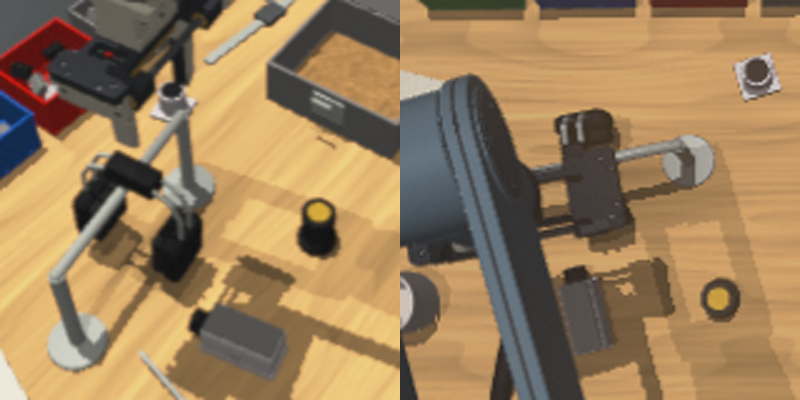

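The muffs hang on the bar: crown at side (204,230), a cup each side. The connector hood is centred near side (246,295) and top (175,245), matching the estimate to a few mm. I'm going to it.

jog_arm(rows=[[[0,0,0],[-4,0.6,0],-0.7],[[0,0,0.05],[-8,1.2,-2],-0.7],[[0,0,0.05],[-11.2,1.9,-4],-0.7],[[0,0,0.05],[-11.2,1.9,-8],-0.7],[[0,0,0.05],[-11.2,1.9,-12],-0.7],[[0,0,0.05],[-11.2,1.9,-16],-0.7],[[0,0,0.05],[-11.2,1.9,-19],-0.7],[[0,0,0.05],[-11.2,1.9,-21],-0.7],[[0,0,0.05],[-11.2,1.9,-22],-0.7],[[0,0,0.05],[-11.2,1.9,-22],-0.7]])

```text
clock: 12.7
tcp_pos: [0.4175, 0.284, 0.0865]
ee_rot: [3.141, 0.006, 0.226]
wrist_force: [0.1, 0.1, 0.4]
opening: 0.0791
grip_force: 0.0
```

Run:
```python
from h import *
np.set_printoptions(precision=4,suppress=True)
s=r.get_state();print(s['tcp_pos'],s['ee_rot'],s['opening'])
a=r.read_camera('side');b=r.read_camera('top')
A=cv2.resize(a[220:340,180:300],(400,400),interpolation=cv2.INTER_CUBIC);B=cv2.resize(b[180:300,110:230],(400,400),interpolation=cv2.INTER_CUBIC)
cv2.imwrite('pics/g.png',np.hstack([A,B]))
```

```text
[0.4175 0.284  0.0865] [3.1406 0.0064 0.2262] 0.07905392587185525
```

View pics/g.png

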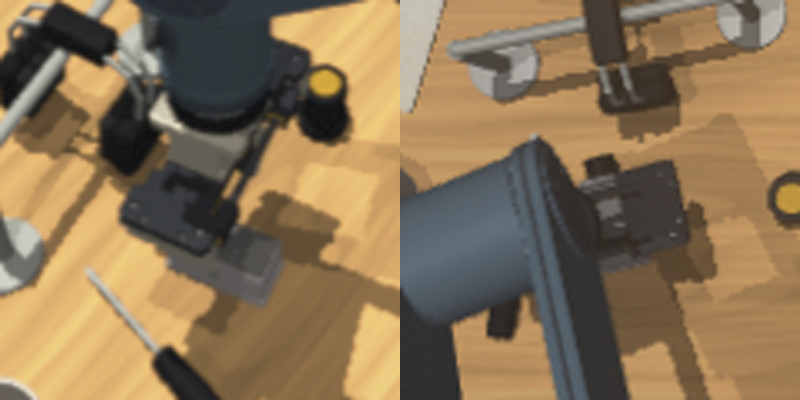

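The gripper straddles the connector, with the hood end visible at about side (257,298) and the gland at top (170,228). I'll descend and grip.

jog_arm(rows=[[[0,0,0],[0,0,-2.5],-0.7],[[0,0,0],[0,0,-5],-0.7],[[0,0,0],[0,0,-6.7],-0.7],[[0,0,0],[0,0,-7.3],-0.7],[[0,0,0],[0,0,-7.3],-0.7],[[0,0,0],[0,0,-7.3],-0.2],[[0,0,0],[0,0,-7.3],0.3],[[0,0,0],[0,0,-7.3],1],[[0,0,0],[0,0,-7.3],1],[[0,0,0],[0,0,-7.3],1]])

```text
clock: 13.63
tcp_pos: [0.4194, 0.2852, 0.0174]
ee_rot: [-3.141, -0.001, 0.227]
wrist_force: [1.4, 0.0, -0.1]
opening: 0.0501
grip_force: 0.0
```

jog_arm(rows=[[[0,0,0],[0,0,0],1],[[0,0,0],[0,0,0],1],[[0,0,0],[0,0,0],1],[[0,0,0],[0,0,0],1]])

```text
clock: 13.97
tcp_pos: [0.4192, 0.2853, 0.0172]
ee_rot: [-3.141, -0.001, 0.227]
wrist_force: [-1.7, 1.4, 5.8]
opening: 0.044
grip_force: 29.9
```

jog_arm(rows=[[[0,0,0],[0,0,3],1],[[0,0,0],[0,0,7],1],[[0,0,0],[0,0,11],1],[[0,0,0],[0,0,15],1],[[0,0,0],[0,-1,19],1],[[0,0,0],[0,-3,22.3],1],[[0,0,-0.05],[0.5,-7,22.8],1],[[0,0,-0.1],[1.5,-11,22.8],1],[[0,0,-0.15],[2.8,-14.8,22.8],1],[[0,0,-0.15],[4.1,-18.6,22.8],1]])

```text
clock: 14.8
tcp_pos: [0.4593, 0.0973, 0.2446]
ee_rot: [3.141, 0.0, 0.075]
wrist_force: [1.0, 1.0, -2.1]
opening: 0.0437
grip_force: 29.9
```

jog_arm(rows=[[[0,0,0],[1.3,-3.8,0],1],[[0,0,0],[2.6,-7.6,0],1],[[0,0,0],[4,-11.4,0],1],[[0,0,0],[5.4,-15.2,0],1],[[0,0,0],[6.8,-18.6,0],1],[[0,0,0],[7.8,-20.8,0],1],[[0,0,0],[8,-21.4,0],1],[[0,0,0],[8,-21.4,0],1],[[0,0,0],[8,-21.4,0],1]])

```text
clock: 15.55
tcp_pos: [0.539, -0.1145, 0.2437]
ee_rot: [-3.14, 0.002, 0.076]
wrist_force: [-0.6, 0.8, -2.3]
opening: 0.0438
grip_force: 29.9
```

Run:
```python
from h import *
np.set_printoptions(precision=4,suppress=True)
s=r.get_state();print(s['tcp_pos'],s['ee_rot'],s['opening'])
a=r.read_camera('side');b=r.read_camera('top')
A=cv2.resize(a[90:250,220:380],(400,400),interpolation=cv2.INTER_CUBIC);B=cv2.resize(b[130:290,240:400],(400,400),interpolation=cv2.INTER_CUBIC)
cv2.imwrite('pics/i.png',np.hstack([A,B]))
for t,z in(('lid_hinge',.075),('case_in',.01)):
 for c in('side','top'):
  print(t,c,[(np.round(x['point'],1),round(x['confidence'],2),atz(c,x['point'],z)[:2]) for x in r.place_of(c,t)])
th=.075;R=np.array([[np.cos(th),-np.sin(th)],[np.sin(th),np.cos(th)]])
C=np.array([np.r_[[.5425,-.138]+R@[x,y],.075] for x,y in((-.105,-.09),(-.105,.09),(.105,.09),(.105,-.09))])
print(((proj('side',C)-[220,90])*2.5).round().tolist(),((proj('top',C)-[240,130])*2.5+[400,0]).round().tolist())
```

```text
[ 0.539  -0.1145  0.2437] [-3.1399  0.0021  0.0761] 0.043795479631310405
lid_hinge side [(array([306.5, 166. ]), 0.93, array([ 0.5537, -0.2312]))]
lid_hinge top [(array([336.6, 203.6]), 0.78, array([ 0.5439, -0.2332]))]
case_in side []
case_in top [(array([301.5, 207.8]), 0.88, array([ 0.5363, -0.1315]))]
[[282.0, 220.0], [223.0, 299.0], [91.0, 236.0], [157.0, 167.0]] [[646.0, 264.0], [502.0, 277.0], [487.0, 109.0], [628.0, 97.0]]
```

View pics/i.png

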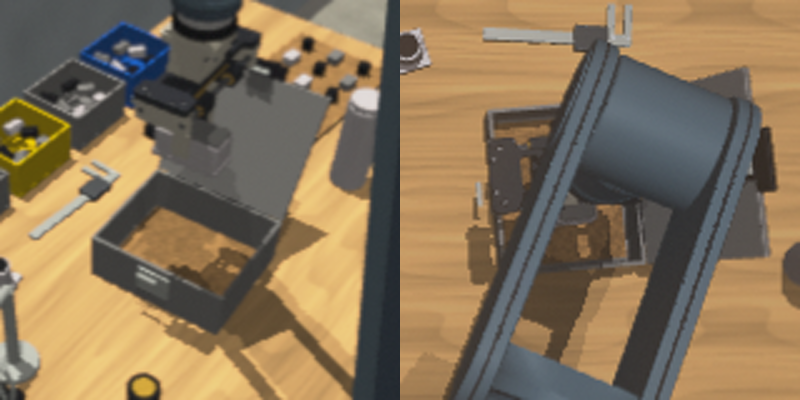

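The predicted rim corners match both views (side (93,238), (280,225), top (487,108), (645,264) in the crop). The held connector is over the case opening, so I'll lower it.

jog_arm(rows=[[[0,0,0],[0,0,-3.5],1],[[0,0,0],[0,0,-7],1],[[0,0,0],[0,0,-10.5],1],[[0,0,0],[0,0,-14],1],[[0,0,0],[0,0,-17],1],[[0,0,0],[0,0,-19.5],1],[[0,0,0],[0,0,-21],1],[[0,0,0],[0,0,-21.7],1],[[0,0,0],[0,0,-21.7],1],[[0,0,0],[0,0,-21.7],1]])

```text
clock: 16.68
tcp_pos: [0.5404, -0.115, 0.0283]
ee_rot: [3.141, -0.001, 0.077]
wrist_force: [-0.4, -0.5, -2.2]
opening: 0.044
grip_force: 29.9
```

jog_arm(rows=[[[0,0,0],[0,0,-0.15],1],[[0,0,0],[0,0,-0.3],1],[[0,0,0],[0,0,-0.4],1],[[0,0,0],[0,0,-0.4],1],[[0,0,0],[0,0,-0.4],1]])

```text
clock: 17.1
tcp_pos: [0.54, -0.1152, 0.0241]
ee_rot: [3.141, -0.001, 0.077]
wrist_force: [0.7, 0.2, -2.6]
opening: 0.0438
grip_force: 29.9
```

jog_arm(rows=[[[0,0,0],[0,0,-0.1],1],[[0,0,0],[0,0,-0.2],1],[[0,0,0],[0,0,-0.25],1],[[0,0,0],[0,0,-0.25],1]])

```text
clock: 17.43
tcp_pos: [0.54, -0.1152, 0.0222]
ee_rot: [3.141, -0.001, 0.077]
wrist_force: [-3.3, 0.6, 6.4]
opening: 0.0438
grip_force: 29.9
```

jog_arm(rows=[[[0,0,0],[0,0,0],-0.3],[[0,0,0],[0,0,0],-0.3],[[0,0,0],[0,0,0],-0.3],[[0,0,0],[0,0,1.5],-0.3],[[0,0,0],[0,0,5],-0.3],[[0,0,0],[0,0,9],-0.3],[[0,0,0],[0,0,13],1],[[0,0,0],[0,0,17],1],[[0,0,0],[0,0,21],1],[[0,0,0],[0.2,0,25],1]])

```text
clock: 18.27
tcp_pos: [0.5413, -0.1149, 0.2732]
ee_rot: [3.141, -0.0, 0.077]
wrist_force: [0.7, -0.9, 0.3]
opening: 0.0387
grip_force: 0.0
```

jog_arm(rows=[[[0,0,0],[0,0,4],1],[[0,0,0],[0.2,-2,6],1],[[0,0,0],[0.4,-6,6],1],[[0,0,0],[0.6,-10,6],1],[[0,0,0],[0.8,-14,6],1],[[0,0,0],[1,-18,6],1],[[0,0,0],[1.2,-22,6],1],[[0,0,0],[1.3,-25.5,6],1],[[0,0,0],[1.3,-27,6],1],[[0,0,0],[1.3,-27,6],1]])

```text
clock: 19.1
tcp_pos: [0.5538, -0.3893, 0.329]
ee_rot: [-3.141, 0.002, 0.072]
wrist_force: [0.2, -0.4, -1.0]
opening: 0.0
grip_force: 0.0
```

Run:
```python
from h import *
np.set_printoptions(precision=4,suppress=True)
s=r.get_state();print(s['tcp_pos'],s['ee_rot'],s['opening'])
a=r.read_camera('side');b=r.read_camera('top')
A=cv2.resize(a[70:230,220:380],(400,400),interpolation=cv2.INTER_CUBIC);B=cv2.resize(b[130:290,270:430],(400,400),interpolation=cv2.INTER_CUBIC)
cv2.imwrite('pics/j.png',np.hstack([A,B]))
for c in('side','top'):
  print(c,[(np.round(x['point'],1),round(x['confidence'],2)) for x in r.place_of(c,'connector')], [(np.round(x['point'],1),round(x['confidence'],2)) for x in r.place_of(c,'lid_tab')])
for th in(1.85,1.95,2.05):
  P=np.array([.549,-.228,.075])+.19*np.array([-.075*np.cos(th),np.cos(th),np.sin(th)]);print(th,P,proj('side',P),proj('top',P))
```

```text
[ 0.5538 -0.3893  0.329 ] [-3.1409  0.002   0.0723] 3.867562483671162e-05
side [(array([289. , 197.2]), 0.86)] []
top [(array([297.9, 205.7]), 0.92)] [(array([386.9, 194. ]), 0.92)]
1.85 [ 0.5529 -0.2804  0.2576] [[320.1165 118.6054]] [[369.6643 194.6759]]
1.95 [ 0.5543 -0.2983  0.2515] [[322.2586 117.584 ]] [[375.5542 194.3307]]
2.05 [ 0.5556 -0.3156  0.2436] [[324.1868 117.1118]] [[380.8825 194.0796]]
```

View pics/j.png

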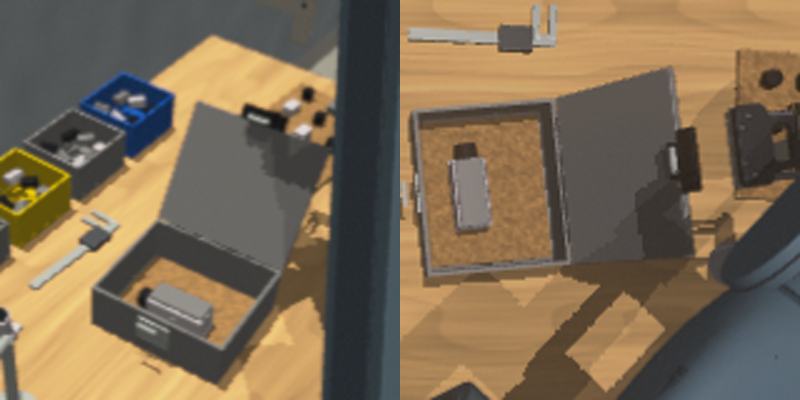

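The connector lies in the case (side crop 178,305; top crop 470,190). The lid leans back at about 2.05 rad, and the shut gripper is behind the tab. Next I lower the gripper behind the lid and push it over.

jog_arm(rows=[[[0,0,0],[0,0,-3.5],1],[[0,0,0],[0,0,-7],1],[[0,0,0],[0,0,-10.5],1],[[0,0,0],[0,0,-11.7],1],[[0,0,0],[0,0,-11.7],1],[[0,0,0],[0,2,-11.7],1],[[0,0,0],[0,4,-11.7],1],[[0,0,0],[0,5.5,-11.7],1],[[0,0,0],[0,7,-11.7],1],[[0,0,0],[0,8.5,-11.7],1]])

```text
clock: 20.23
tcp_pos: [0.5555, -0.2992, 0.216]
ee_rot: [3.139, -0.002, 0.077]
wrist_force: [0.3, -1.9, 1.9]
opening: 0.0006
grip_force: 0.9
```

jog_arm(rows=[[[0,0,0],[0,1.5,0],1],[[0,0,0],[0,3,0],1],[[0,0,0],[0,4.5,0],1],[[0,0,0],[0,6,0],1],[[0,0,0],[0,7.5,0],1],[[0,0,0],[0,8.7,0],1],[[0,0,0],[0,9.9,0],1],[[0,0,0],[0,11,0],1]])

```text
clock: 20.9
tcp_pos: [0.5548, -0.1887, 0.214]
ee_rot: [-3.141, 0.0, 0.077]
wrist_force: [-0.2, -1.0, -0.2]
opening: 0.0005
grip_force: 0.3
```

jog_arm(rows=[[[0,0,0],[0,1.2,0],1],[[0,0,0],[0,2.4,0],1],[[0,0,0],[0,3.4,0],1],[[0,0,0],[0,4.4,0],1],[[0,0,0],[0,4.4,0],1],[[0,0,0],[0,4.4,0],1]])

```text
clock: 21.4
tcp_pos: [0.5549, -0.1455, 0.2143]
ee_rot: [3.141, -0.0, 0.078]
wrist_force: [-0.4, 0.4, 0.2]
opening: 0.0008
grip_force: 0.0
```

Run:
```python
from h import *
np.set_printoptions(precision=4,suppress=True)
s=r.get_state();print(s['tcp_pos'],s['wrist_force'])
r.read_camera('side');r.read_camera('top')
for c in('side','top'): print(c,[(np.round(x['point'],1),round(x['confidence'],2)) for x in r.place_of(c,'lid_tab')])
for th in(1.2,1.,.8,.6,.3,.08,0):
  P=np.array([.549,-.228,.075])+.19*np.array([-.075*np.cos(th),np.cos(th),np.sin(th)])+.01*np.array([0,-np.sin(th),np.cos(th)]);print(th,P,proj('side',P),proj('top',P))
```

```text
[ 0.5549 -0.1455  0.2143] [-0.4457  0.3542  0.1878]
side [(array([295.3, 152.6]), 0.97)]
top [(array([308.9, 200.9]), 0.98), (array([146.1, 250.1]), 0.2)]
1.2 [ 0.5438 -0.1685  0.2557] [[304.4058 135.955 ]] [[327.8606 198.6366]]
1.0 [ 0.5413 -0.1338  0.2403] [[298.6898 145.3695]] [[313.8929 200.2457]]
0.8 [ 0.5391 -0.1028  0.2183] [[293.3149 155.8601]] [[301.3456 201.8802]]
0.6 [ 0.5372 -0.0768  0.1905] [[288.5953 166.82  ]] [[290.844  203.4469]]
0.3 [ 0.5354 -0.0494  0.1407] [[283.2954 182.7573]] [[279.7624 205.5048]]
0.08 [ 0.5348 -0.0394  0.1002] [[281.0381 193.078 ]] [[275.4412 206.7021]]
0 [ 0.5348 -0.038   0.085 ] [[280.5798 196.4035]] [[274.6584 207.0626]]
```

jog_arm(rows=[[[0,0,0],[0,-1,3],1],[[0,0,0],[0,0,6.5],1],[[0,0,0],[-0.5,2,9],1],[[0,0,0],[-1,5,9],1],[[0,0,0],[-1.5,8,9],1],[[0,0,0],[-2,10.9,8],1],[[0,0,0],[-2,10.9,5],1],[[0,0,0],[-2,10.9,2],1],[[0,0,0],[-2,10.9,0],1],[[0,0,0],[-2,10.9,0],1]])

```text
clock: 22.43
tcp_pos: [0.5321, -0.0365, 0.2098]
ee_rot: [-3.139, 0.008, 0.076]
wrist_force: [-0.2, 0.1, -0.9]
opening: 0.0005
grip_force: 0.0
```

jog_arm(rows=[[[0,0,0],[0,0,0],1],[[0,0,0],[0,0,0],1],[[0,0,0],[0,0,0],1],[[0,0,0],[0,0,0],1],[[0,0,0],[0,0,0],1],[[0,0,0],[0,0,0],1],[[0,0,0],[0,0,0],1],[[0,0,0],[0,0,0],1],[[0,0,0],[0,0,0],1],[[0,0,0],[0,0,0],1]])

```text
clock: 23.27
tcp_pos: [0.5348, -0.037, 0.2141]
ee_rot: [3.142, 0.0, 0.077]
wrist_force: [0.0, -0.2, 0.2]
opening: 0.0004
grip_force: 0.0
```

Run:
```python
from h import *
np.set_printoptions(precision=4,suppress=True)
s=r.get_state();print(s['clock'],s['tcp_pos'],s['wrist_force'])
r.read_camera('side');r.read_camera('top')
for c in('side','top'): print(c,[(np.round(x['point'],1),round(x['confidence'],2),atz(c,x['point'],.1)) for x in r.place_of(c,'lid_tab')])
```

```text
23.2667 [ 0.5348 -0.037   0.2141] [ 0.0317 -0.1755  0.1869]
side [(array([279.1, 193.8]), 0.9, array([ 0.538 , -0.0328,  0.1   ]))]
top [(array([273.3, 205.5]), 0.9, array([ 0.5386, -0.0329,  0.1   ])), (array([169.1, 184.3]), 0.58, array([0.6074, 0.2847, 0.1   ]))]
```

The lid rests ajar with its tab at about (0.538, -0.033). I'll press down on it gradually.

jog_arm(rows=[[[0,0,0],[0.3,0.3,-3],1],[[0,0,0],[0.3,0.3,-6],1],[[0,0,0],[0.3,0.3,-8.5],1],[[0,0,0],[0.3,0.3,-10],1],[[0,0,0],[0.3,0.3,-10.7],1],[[0,0,0],[0.3,0.3,-10.7],1],[[0,0,0],[0.3,0.3,-10.7],1]])

```text
clock: 24.05
tcp_pos: [0.5383, -0.0342, 0.1076]
ee_rot: [3.141, -0.0, 0.077]
wrist_force: [0.5, -0.5, -0.3]
opening: 0.0007
grip_force: 0.0
```

jog_arm(rows=[[[0,0,0],[0,0,-0.15],1],[[0,0,0],[0,0,-0.3],1],[[0,0,0],[0,0,-0.45],1],[[0,0,0],[0,0,-0.6],1],[[0,0,0],[0,0,-0.75],1],[[0,0,0],[0,0,-0.9],1]])

```text
clock: 24.55
tcp_pos: [0.5384, -0.034, 0.0997]
ee_rot: [3.141, -0.002, 0.077]
wrist_force: [-3.6, 2.8, 16.6]
opening: 0.0002
grip_force: 7.8
```

jog_arm(rows=[[[0,0,0],[0,0,-0.1],1],[[0,0,0],[0,0,-0.2],1],[[0,0,0],[0,0,-0.3],1],[[0,0,0],[0,0,-0.4],1],[[0,0,0],[0,0,-0.5],1],[[0,0,0],[0,0,-0.5],1]])

```text
clock: 25.05
tcp_pos: [0.5381, -0.0338, 0.0939]
ee_rot: [3.142, -0.001, 0.077]
wrist_force: [-0.2, 0.0, -0.6]
opening: 0.0002
grip_force: 0.0
```

jog_arm(rows=[[[0,0,0],[0,0,-0.2],1],[[0,0,0],[0,0,-0.4],1],[[0,0,0],[0,0,-0.6],1],[[0,0,0],[0,0,-0.8],1],[[0,0,0],[0,0,-0.9],1],[[0,0,0],[0,0,-0.9],1]])

```text
clock: 25.55
tcp_pos: [0.5378, -0.0342, 0.0854]
ee_rot: [3.141, -0.0, 0.077]
wrist_force: [-4.3, 0.5, 14.8]
opening: 0.0009
grip_force: 6.9
```

Contact is now at 85 mm, the fully shut height. I'll retreat to a clear spot and check everything.

jog_arm(rows=[[[0,0,0],[0,0,1],1],[[0,0,0],[0,0,4],1],[[0,0,0],[0,0,8],1],[[0,0,0],[0,0,12],1],[[0,0,0],[0,0,16],1],[[0,0,0],[-3,-3,18],1],[[0,0,0],[-6,-6,18],1],[[0,0,0],[-9,-9,18],1],[[0,0,0],[-12,-12,18],1],[[0,0,0],[-14,-14,18],1]])

```text
clock: 26.38
tcp_pos: [0.396, -0.1752, 0.2642]
ee_rot: [3.141, 0.0, 0.077]
wrist_force: [0.6, -0.9, -0.0]
opening: 0.0003
grip_force: 0.0
```

jog_arm(rows=[[[0,0,0],[-2,-4,0],1],[[0,0,0],[-4,-7,0],1],[[0,0,0],[-6,-10,0],1],[[0,0,0],[-8,-13,0],1],[[0,0,0],[-10,-16,0],1],[[0,0,0],[-12,-18,0],1],[[0,0,0],[-12,-18,0],1],[[0,0,0],[-12,-18,0],1]])

```text
clock: 27.05
tcp_pos: [0.2768, -0.3549, 0.2638]
ee_rot: [-3.141, 0.0, 0.073]
wrist_force: [0.8, -0.2, 0.1]
opening: 0.0005
grip_force: 0.0
```

Run:
```python
from h import *
np.set_printoptions(precision=4,suppress=True)
s=r.get_state();print(s['clock'],s['tcp_pos'],s['wrist_force'])
a=r.read_camera('side');b=r.read_camera('top')
A=cv2.resize(a[110:310,150:350],(400,400),interpolation=cv2.INTER_CUBIC);B=cv2.resize(b[120:320,120:320],(400,400),interpolation=cv2.INTER_CUBIC)
cv2.imwrite('pics/k.png',np.hstack([A,B]))
for c in('side','top'): print(c,[(np.round(x['point'],1),round(x['confidence'],2)) for x in r.place_of(c,'lid_tab')],[(np.round(x['point'],1),round(x['confidence'],2)) for x in r.place_of(c,'muffs_crown')])
for z in(.085,.1):print(proj('side',[.538,-.033,z]))
```

```text
27.05 [ 0.2768 -0.3549  0.2638] [ 0.8143 -0.2024  0.0771]
side [(array([279.7, 198.8]), 0.88), (array([358.3, 161.5]), 0.55)] [(array([202.9, 231.2]), 0.93), (array([249.4, 175.6]), 0.47)]
top [(array([274.8, 208.6]), 0.71)] [(array([171.1, 188. ]), 0.82)]
[[278.9335 196.8206]]
[[279.1414 193.7728]]
```

View pics/k.png

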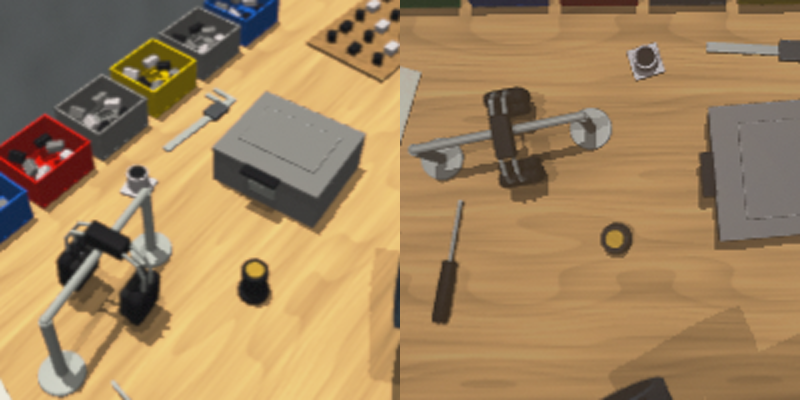

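The lid is fully shut, with its tab at side (279.7,198.8), the shut height. The muffs hang across the bar with the crown at side (203,231), and the bystanders are where they were.

```bash
python3 -c "
from workcell import r
print(r.hand_in())"
```

```text
the job is handed in; nothing more can be done
None
```

The job is done and handed in: the ear defenders hang over the bar with a cup on each side, the connector lies in the case, and the lid is snapped fully shut.

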